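Close up the loaded test kiln

ROBOT

A 6-joint arm with a two-finger parallel gripper is mounted at the origin on the work surface. World frame = base frame: x ahead of the robot, y to its left, z up, the work surface at z = 0. Lengths are in mm, angles in degrees, forces in N, time in s.
With the tool pointing down it reaches from about 300 to 850 mm from the base axis. Payload 4.2 kg.
Tool frame: the origin (TCP) lies at the very end of the fingers, on their centre line; the grasp point (between the pads) lies 19 mm behind it (env.grip_point_offset is the distance from the TCP to the grasp point, in mm); z points along the fingers, y is the line along which they close (so a half turn about z gives the same grasp; the last joint's range is limited). The gripper opens to 91 mm and grips with 3 to 60 N. Pads are 32 mm wide; open, the fingers measure 118 mm over their backs; the gripper's body (76 mm by 178 mm) begins 60 mm behind the grasp point.
Start: joints at [64.916, 18.312, 89.639, -0, 72.044, -1.146], TCP at [233.311, 525.556, 213.976] pointing down, gripper open.
Joint ranges: [-177.97, 177.97], [-48.28, 115.42], [12.27, 149.76], [-77.06, 257.06], [2.81, 150.46], [-146.56, 146.56]. Speed limits (degrees/s): [147.25, 147.25, 180, 180, 180, 180].

INTERFACE

Orientations are given as [roll, pitch, yaw] about the fixed x, y, z axes, in that order (R = Rz(yaw) Ry(pitch) Rx(roll)).
In Python, from workcell import env gives the robot as it stands. The module is installed in compiled form; this text tells all that it offers.
- The arm moves only by the tool arm_command, never from a script. Its argument "rows" is a list of rows, each an object with "delta_pos": the shift along the tool's x, y, z in mm, a list of three; "roll": the turn about the tool's z in units of 5 degrees (1.0 is 5 degrees); "jaw": the opening in per cent of the stroke, from 0 (shut) to 100 (fully open). A call has 1 to 20 rows; each row is the pose to reach, as a shift and turn from the pose commanded when the call began, along the tool's axes at that moment; what a row does not reach only later rows make up. A row lasts 1/12 s, in which the tool goes at most 41.7 mm and 7.16 degrees, less where a joint would pass 70% of its speed; a pose out of reach is approached as far as the arm can. A call with a gripper value outside its range is refused whole. The fingers move at their own pace and stop on an object; "squeeze" is the grip in N (left out, the last holds). Time passes only in rows, so rows that repeat a pose let the fingers close. It gives the time, the measured TCP pose, the force, the opening and the grip force at its end, in the units of the state.
- env.state(): the state, without advancing time (a new reading comes with each control period).
- env.grab_frame(name): name is "scene" or "top" or "wrist"; returns a dict with "img" (384x512x3 uint8, blue, green, red), "z_map" (384x512 float32, mm along the optical axis (not along the pixel's ray), 0 where there is no reading), "fov_y" (degrees; the focal length in pixels is half the picture's height over the tangent of half this angle, whatever the lens; pixels are square), "cx", "cy" (the principal point, pixels), "dist" ([k1, k2, p1, p2, k3] as OpenCV has them; the pictures are not rectified), "R" (3x3) and "t" (3): a world point X has camera coordinates R X + t; the wrist camera has in their place "T_tool_cam" (4x4, takes a point from camera to tool coordinates, whose origin is the TCP and whose axes are the flange's). Camera axes: x right, y down, z forward; pixel columns grow to the right and rows downward; lengths in mm; the calibration is good to about 2 mm. A picture is of the moment at which its call begins: read the wrist's pose just before it.
- env.job_done(): hands the job in; it is judged then, once.
The state is a dict: "time_s": time; "qpos": joint angles; "qvel": joint speeds; "effort": joint torques, N m; "ee_pos": TCP position; "ee_rot": TCP orientation; "force": force on the tool from outside, world axes, zero at the start; "torque": the same for the moment, N m; "gripper_width": finger opening in mm; "gripper_force": force on a finger pad.
Only numpy, scipy, OpenCV 4.12 (cv2) and the standard library are available. Lean on these libraries where they do the work, as an engineer would, in place of code of your own. Each camera call takes 0.05 s, during which the arm holds its last target. There are 200 camera calls.

TASK

Stand the yellow test cup upright inside the small kiln's chamber, setting it down gently rather than dropping it. Then shut the kiln's lid, pressing it until it snaps fully down past its catch, and after that turn the red lid-lock knob clockwise until it clicks past its detent and sits at its end. Leave the other two cups where they are.

Things in the scene. Friction and masses are not known exactly. Their poses are not given: they have to be found in the camera images.
- kiln: top-loading test kiln fixed to the table: pale firebrick block in aluminium sheet, 230 mm (its x) by 250 mm (its y), rim 150 mm above the table. Origin on the table under its middle; z up; its -x side faces the robot. Its right (-y) side carries a grey console, 200 mm wide (x), out to y = -233 mm, its top sloping down and away from the kiln at 35 degrees, with the red lid-lock knob in its middle.
- chamber_floor (a point): centre of the flat floor of the kiln's open chamber, 80 mm above the table; axes as the kiln's. The chamber is 150 mm (x) by 170 mm (y) and 70 mm deep
- lid_hinge (a point): middle of the lid's hinge line, which runs parallel to the kiln's x axis along the +y rim, 125 mm from the kiln's middle, 150 mm above the table. Lid plate 230 x 250 x 30 mm, reaching from here towards the kiln's -y when shut (top then 180 mm above the table), standing up at the start; axes as the kiln's
- lid (a joint): lid angle, rad: 0 shut, 1.4 to 1.65 (open) at the start, end stop 1.75. A friction hinge (0.9 N m) holds it wherever left. A spring catch resists from about 0.07 (in all about 10 N pressed down 210 mm from the hinge, 14 N at the handle); past about 0.025 it snaps shut by itself; let go before, it stays ajar
- lid_handle (a point): middle of the lid's black handle: round bar 12 mm thick, 100 mm long, parallel to the kiln's x axis, on a leg at each end; bar axis 45 mm off the lid's outer face and 150 mm from the hinge along the lid (225 mm above the table when shut). Axes turn with the lid: z its outward normal (up when shut), -y from the hinge to the free edge
- lock_grip (a point): grip point on the red knob's axis, 32 mm off the sloping console. A bar 52 mm long, 14 wide, 30 tall (11 to 41 mm off the console) on a black disc 52 mm across, top 11 mm off it. The point turns with the knob: x along the bar (white mark at +x), y across it, z the knob's axis, out of the console, 35 degrees from vertical towards the kiln's -y
- lock (a joint): knob angle, rad, growing clockwise seen from outside (turning about -z of lock_grip): 0 to 0.3 at the start, end stop 2.4. Turns lightly (0.06 N m) and stays put up to about 1.7; then a detent spring resists (up to 0.35 N m) and turns it back if let go, until past about 2.17 it clicks over and runs to 2.4
- cup: fired yellow test cup without handle, open top, 54 mm across the rim (slightly narrower below), 55 mm tall, 60 to 130 g; origin at the centre of its underside, z up. It stands on the table at the kiln's right (-y), its place among the three cups varying
- cup_red: fired terracotta-red test cup without handle, open top, 54 mm across the rim (slightly narrower below), 55 mm tall, 60 to 130 g; origin at the centre of its underside, z up. Not to be moved
- cup_blue: fired blue-glazed test cup without handle, open top, 54 mm across the rim (slightly narrower below), 55 mm tall, 60 to 130 g; origin at the centre of its underside, z up. Not to be moved
Things that resemble listed ones, but are neither listed nor needed, are in the scene too. Leave any purple look-alike of the cup alone.

How it is judged (in metres and radians):
On the way, in this order (a step that is already met when the one before it is completed fails the run):
1. the yellow cup stands upright on the chamber floor, released (horizontal distance between cup and chamber_floor below 0.08 m and z of cup in the frame of chamber_floor between -0.006 and 0.008 m and angle between cup's own z axis and vertical below 0.15 rad and contact force between the fingers and cup below 0.1 N), for 0.2 s.
2. the lid is shut past its catch (value of joint lid below 0.015 rad), for 0.2 s.
3. the lock knob has clicked past its detent (value of joint lock above 2.25 rad), for 0.2 s.
At the end, for the whole second after the job is handed in: the yellow cup stands at rest, upright within 0.15 rad, on the chamber floor (anywhere in the chamber); the lid is shut within 0.015 rad; the lock knob is past 2.25 rad (horizontal distance between cup and chamber_floor below 0.08 m and z of cup in the frame of chamber_floor between -0.006 and 0.008 m and angle between cup's own z axis and vertical below 0.15 rad and value of joint lid below 0.015 rad and value of joint lock above 2.25 rad and linear speed of cup below 0.02 m/s); the robot touches nothing.
It fails at once if another cup is moved more than 20 mm or tipped over (distance of any of cup_red, cup_blue from where it was at the start of the episode above 0.02 m or angle between any of cup_red, cup_blue's own z axis and vertical above 0.3 rad).
It fails at once if the yellow cup is dropped (falls free at more than 0.6 m/s, about 20 mm) (contact force between the fingers and cup below 0.05 N and linear speed of cup above 0.6 m/s).
It also fails if it takes over 70 s, if anything falls off the work surface, if the arm or the gripper's body presses on something with over 40 N, if the wrist force passes 120 N, or if a joint passes its speed limit or range.

## Working session

There is one attempt and no reset: what is moved stays moved. The work goes in short steps, Python scripts to look and compute and a tool call to move; the robot and the scene stay as the last step left them, time stands still between calls to the robot, and variables do not carry over. Pictures are saved under pics/ and viewed, at most 10 in all, crops included, and the job is handed in when it is done.

Besides the shell and the picture viewer there is one more tool, called after "Request:" as name(argument=value, ...), one argument or row to a line, values as JSON. arm_command: Moves the arm, as the interface text tells. Its arguments: {"type":"object","properties":{"rows":{"type":"array"},"squeeze":{"type":"number"}},"required":["rows"]}

```bash
mkdir -p pics
cat > h.py <<'E'
import numpy as np, cv2
from scipy.spatial.transform import Rotation as Ro
from workcell import env
def K(f):
    h=f["img"].shape[0]; fl=h/2/np.tan(np.radians(f["fov_y"])/2)
    return np.array([[fl,0,f["cx"]],[0,fl,f["cy"]],[0,0,1.]])
def extr(f,s=None):
    if "R" in f: return np.array(f["R"]),np.array(f["t"]).ravel()
    Rt=Ro.from_euler('xyz',s["ee_rot"],degrees=True).as_matrix(); T=np.array(f["T_tool_cam"])
    Rc=Rt@T[:3,:3]; tc=Rt@T[:3,3]+np.array(s["ee_pos"])
    return Rc.T,-Rc.T@tc
def rays(f,px,s=None):
    R,t=extr(f,s); n=cv2.undistortPoints(np.array(px,float).reshape(-1,1,2),K(f),np.array(f["dist"],float)).reshape(-1,2)
    d=np.c_[n,np.ones(len(n))]@R; return -R.T@t,d   # d has unit optical depth
def onplane(f,px,z,s=None):
    c,d=rays(f,px,s); return c+d*((z-c[2])/d[:,2])[:,None]
def depthpts(f,px,s=None):
    c,d=rays(f,px,s); p=np.array(px,int).reshape(-1,2); return c+d*f["z_map"][p[:,1],p[:,0]][:,None]
E
python3 - <<'E'
from h import *
print(env.state())
for n in ("scene","top"):
    f=env.grab_frame(n); cv2.imwrite(f"pics/{n}0.png",f["img"]); np.save(f"pics/{n}0.npy",f,allow_pickle=True)
    print(n,f["fov_y"],f["dist"],-np.array(f["R"]).T@f["t"])
E
```

```text
{'time_s': 0.0, 'qpos': array([ 6.49160633e+01,  1.83541175e+01,  8.97039719e+01, -2.19814499e-03,
        7.20429998e+01, -1.14386921e+00]), 'qvel': array([ 0.01621766,  0.07018668, -0.10144923,  0.0657789 , -0.11147157,
       -0.00867506]), 'effort': array([-1.53909859e-03, -4.12456298e+01, -2.31971580e+01,  7.25950976e-02,
        4.58568195e-02, -1.57621894e-04]), 'ee_pos': array([233.11310246, 525.10382748, 213.11193548]), 'ee_rot': array([-1.79898889e+02,  7.14155950e-05,  1.56060612e+02]), 'force': array([0.15458812, 0.79298304, 0.21504025]), 'torque': array([ 0.02792825, -0.02260605,  0.00969853]), 'gripper_force': 0.0, 'gripper_width': 91.30566664656791}
scene 47.9762391630331 [-0.01497626  0.          0.          0.          0.        ] [1151.50492498  113.52411394 1077.9661356 ]
top 45.38011342768283 [-0.17244331  0.          0.          0.          0.        ] [ 226.9215867   -49.71349939 1401.85689489]
```

View pics/scene0.png

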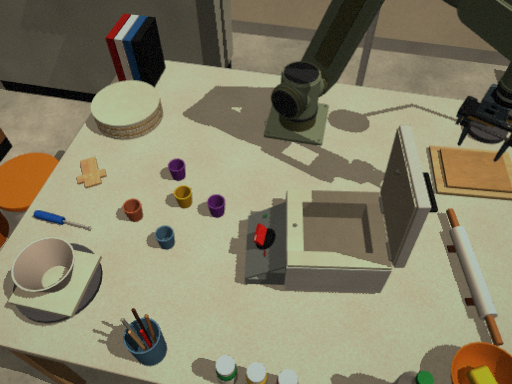

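View pics/top0.png

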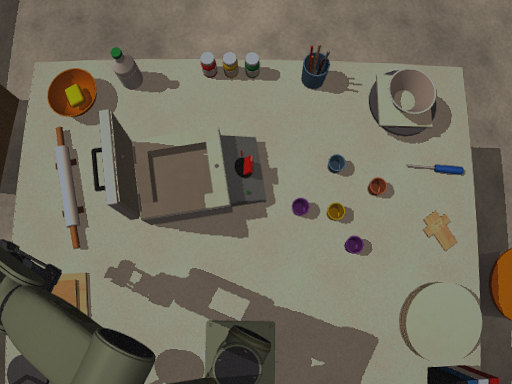

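The scene view shows the yellow cup at (183,196), with purple look-alikes at (177,169) and (216,205), red at (133,210) and blue at (165,237). In the top view, yellow is at (336,212), purple at (300,207) and (354,244), blue at (336,163) and red at (377,186). Other yellow things are the sponge in the orange bowl at (75,95) and a yellow jar label at (230,63). I choose the yellow cup at top (336,212) and will check it in a close crop.

Run:
```python
from h import *
F={n:np.load(f"pics/{n}0.npy",allow_pickle=True).item() for n in("scene","top")}
f=F["top"]; hsv=cv2.cvtColor(f["img"],cv2.COLOR_BGR2HSV)
# cups: depth points in window near each, top rim
for name,(u,v) in dict(yel=(336,212),blue=(336,163),red=(377,186),p1=(300,207),p2=(354,244)).items():
    us,vs=np.meshgrid(range(u-16,u+17),range(v-16,v+17)); px=np.c_[us.ravel(),vs.ravel()]
    P=depthpts(f,px); sat=hsv[px[:,1],px[:,0],1]; m=(P[:,2]>45)&(P[:,2]<65)&(sat>90)
    c,r=cv2.minEnclosingCircle(P[m][:,:2].astype(np.float32)); print(name,np.round(c),round(r),m.sum(),np.round(np.median(P[m][:,2])))
# all points for kiln
for n in F:
    f=F[n]; us,vs=np.meshgrid(range(512),range(384)); px=np.c_[us.ravel(),vs.ravel()]; ok=f["z_map"].ravel()>0
    P=depthpts(f,px); 
    kr=ok&(P[:,0]>230)&(P[:,0]<680)&(P[:,1]>-150)&(P[:,1]<450)
    m=kr&(abs(P[:,2]-150)<5)
    q=P[m]; 
    msk=np.zeros(ok.shape,np.uint8); msk[m]=255; msk=msk.reshape(384,512)
    cs=max(cv2.findContours(msk,0,2)[0],key=cv2.contourArea)
    Q=onplane(f,cs.reshape(-1,2),150)[:,:2].astype(np.float32); print(n,"rim",cv2.minAreaRect(Q))
    m=kr&(abs(P[:,2]-80)<4)
    msk=np.zeros(ok.shape,np.uint8); msk[m]=255; msk=cv2.morphologyEx(msk.reshape(384,512),cv2.MORPH_OPEN,np.ones((3,3)))
    cs=max(cv2.findContours(msk,0,2)[0],key=cv2.contourArea)
    print(n,"floor",cv2.minAreaRect(onplane(f,cs.reshape(-1,2),80)[:,:2].astype(np.float32)))
    hs=cv2.cvtColor(f["img"],cv2.COLOR_BGR2HSV).reshape(-1,3)
    m=kr&((hs[:,0]<6)|(hs[:,0]>174))&(hs[:,1]>170)&(hs[:,2]>90); print(n,"red",m.sum(),px[m].mean(0),np.round(P[m].mean(0)),np.round(np.percentile(P[m],[2,98],axis=0)))
cr=F["top"]["img"]; a=cv2.resize(cr[120:260,210:400],None,fx=4,fy=4,interpolation=cv2.INTER_CUBIC); cv2.imwrite("pics/crop1.png",a)
```

```text
yel [ 430. -279.] 26 86 54.0
blue [ 579. -284.] 27 63 53.0
red [ 509. -410.] 28 97 53.0
p1 [ 442. -173.] 26 67 53.0
p2 [ 331. -333.] 27 80 53.0
scene rim ((521.7463989257812, 176.74969482421875), (235.39434814453125, 250.9254150390625), 10.172627449035645)
scene floor ((498.67291259765625, 175.05194091796875), (112.08049774169922, 160.9292449951172), 10.692487716674805)
scene red 187 [260.56149733 234.17112299] [558. -13. 106.] [[534. -27.  79.]
 [591.   3. 120.]]
top rim ((520.005126953125, 175.73101806640625), (234.6029815673828, 254.19195556640625), 10.42317008972168)
top floor ((545.4496459960938, 181.7652587890625), (97.63037872314453, 143.29934692382812), 40.35951614379883)
top red 138 [247.5942029  165.10144928] [553. -15. 104.] [[530. -28.  83.]
 [582.  -2. 118.]]
```

View pics/crop1.png

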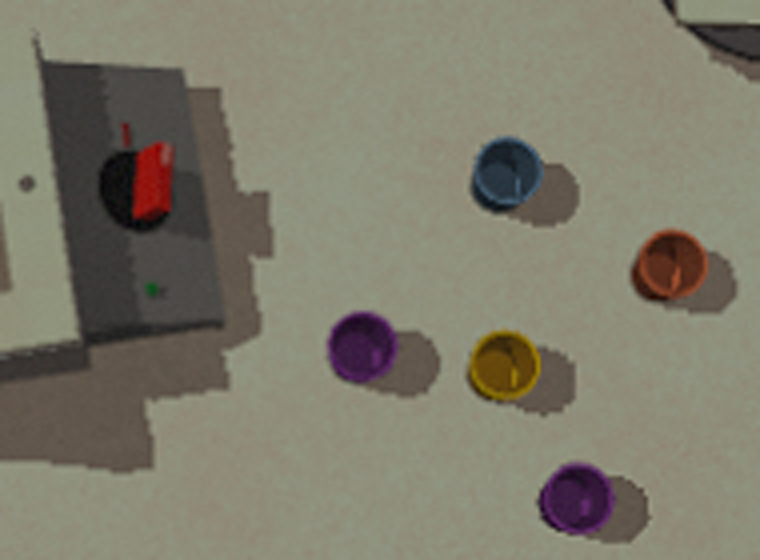

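The crop shows the open yellow cup at crop (505,366), clearly the yellow one, with purple at (362,347) and (577,498). The knob bar's white mark points up, towards kiln +x. Measured kiln pose: centre (521,176), yaw 10.3°. The cup is at (430,-279). First I raise the arm and align tool y with kiln x.

Request:
arm_command(
  rows=[
    {"delta_pos": [0, 0, -30], "roll": 1.4, "jaw": 100},
    {"delta_pos": [0, 0, -60], "roll": 2.8, "jaw": 100},
    {"delta_pos": [0, 0, -90], "roll": 4.2, "jaw": 100},
    {"delta_pos": [0, 0, -120], "roll": 5.6, "jaw": 100},
    {"delta_pos": [0, 0, -130], "roll": 7, "jaw": 100},
    {"delta_pos": [0, 0, -130], "roll": 8.4, "jaw": 100},
    {"delta_pos": [0, 0, -130], "roll": 9.8, "jaw": 100},
    {"delta_pos": [0, 0, -130], "roll": 11.15, "jaw": 100},
    {"delta_pos": [0, 0, -130], "roll": 11.15, "jaw": 100},
    {"delta_pos": [0, 0, -130], "roll": 11.15, "jaw": 100},
  ],
)

```text
time_s: 0.93
ee_pos: [233.2, 525.4, 343.5]
ee_rot: [-180.0, 0.0, 100.5]
force: [-0.3, 0.2, -0.1]
gripper_width: 91.2
gripper_force: 0.0
```

Request:
arm_command(
  rows=[
    {"delta_pos": [-20, 0, 0], "roll": 0, "jaw": 100},
    {"delta_pos": [-60, 2, 0], "roll": 0, "jaw": 100},
    {"delta_pos": [-100, 4, 0], "roll": 0, "jaw": 100},
    {"delta_pos": [-140, 6, 0], "roll": 0, "jaw": 100},
    {"delta_pos": [-180, 8, 0], "roll": 0, "jaw": 100},
    {"delta_pos": [-220, 10, 0], "roll": 0, "jaw": 100},
    {"delta_pos": [-260, 12, 0], "roll": 0, "jaw": 100},
    {"delta_pos": [-300, 15, 0], "roll": 0, "jaw": 100},
    {"delta_pos": [-340, 18, 0], "roll": 0, "jaw": 100},
    {"delta_pos": [-380, 20, 0], "roll": 0, "jaw": 100},
    {"delta_pos": [-420, 23, 0], "roll": 0, "jaw": 100},
    {"delta_pos": [-460, 26, 0], "roll": 0, "jaw": 100},
    {"delta_pos": [-500, 29, 0], "roll": 0, "jaw": 100},
    {"delta_pos": [-540, 32, 0], "roll": 0, "jaw": 100},
    {"delta_pos": [-580, 35, 20], "roll": 0, "jaw": 100},
    {"delta_pos": [-620, 38, 40], "roll": 0, "jaw": 100},
    {"delta_pos": [-660, 41, 60], "roll": 0, "jaw": 100},
    {"delta_pos": [-700, 44, 80], "roll": 0, "jaw": 100},
    {"delta_pos": [-730, 47, 100], "roll": 0, "jaw": 100},
    {"delta_pos": [-750, 48, 110], "roll": 0, "jaw": 100},
  ],
)

```text
time_s: 2.6
ee_pos: [414.3, -206.2, 231.8]
ee_rot: [-179.9, -0.1, 100.4]
force: [0.4, 0.7, -0.5]
gripper_width: 91.5
gripper_force: 0.0
```

```bash
cat > cup.py <<'E'
from h import *
s=env.state(); f=env.grab_frame("wrist"); cv2.imwrite("pics/w1.png",f["img"])
print(s["ee_pos"],s["ee_rot"],s["time_s"])
hs=cv2.cvtColor(f["img"],cv2.COLOR_BGR2HSV); m=((abs(hs[...,0].astype(int)-24)<7)&(hs[...,1]>120)&(hs[...,2]>50)).astype(np.uint8)
n,l,st,c=cv2.connectedComponentsWithStats(m); i=1+np.argmax(st[1:,4]); print(st[i])
v,u=np.where(l==i); P=depthpts(f,np.c_[u,v],s); q=P[(P[:,2]>48)&(P[:,2]<62)]; print(len(q),np.median(q[:,2]),cv2.minEnclosingCircle(q[:,:2].astype(np.float32)))
E
python3 cup.py
```

```text
[ 414.33343861 -206.20490153  231.76645673] [-1.79899529e+02 -5.07173334e-02  1.00380985e+02] 2.6
[ 244  309  242   27 2622]
0 nan ((0.0, 0.0), 0.0)
  return _methods._mean(a, axis=axis, dtype=dtype,
  ret = ret.dtype.type(ret / rcount)
```

Request:
arm_command(
  rows=[
    {"delta_pos": [-25, 1, 0], "roll": 0, "jaw": 100},
    {"delta_pos": [-50, 2, 20], "roll": 0, "jaw": 100},
    {"delta_pos": [-70, 2, 40], "roll": 0, "jaw": 100},
    {"delta_pos": [-74, 2, 50], "roll": 0, "jaw": 100},
    {"delta_pos": [-74, 2, 50], "roll": 0, "jaw": 100},
    {"delta_pos": [-74, 2, 50], "roll": 0, "jaw": 100},
  ],
)

```text
time_s: 3.15
ee_pos: [429.6, -275.3, 183.7]
ee_rot: [-179.9, -0.1, 100.4]
force: [0.1, 0.3, 0.1]
gripper_width: 91.0
gripper_force: 0.0
```

```bash
python3 cup.py 2>/dev/null
```

```text
[ 429.60263714 -275.34642883  183.67974785] [-1.79942349e+02 -1.06250515e-01  1.00358830e+02] 3.15
[ 244  310  244   26 3125]
0 nan ((0.0, 0.0), 0.0)
```

View pics/w1.png

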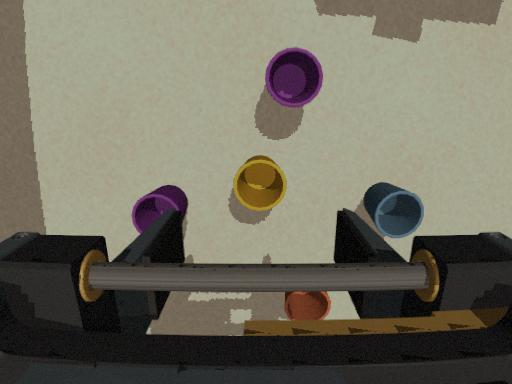

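The wrist view shows the yellow cup at (260,185) between the fingers. Purple is at (293,78) and (160,210), and blue at (393,210), all clear of the fingers.

```bash
sed -i 's/n,l,st,c=cv2/m[230:]=0\nn,l,st,c=cv2/' cup.py; python3 cup.py 2>/dev/null
```

```text
[ 430.07047807 -275.35373392  184.5189319 ] [ 1.79975695e+02 -2.23745552e-02  1.00382782e+02] 3.2
[ 233  155   53   56 2218]
732 54.69512840670953 ((432.3818359375, -279.0998840332031), 26.689119338989258)
```

Request:
arm_command(
  rows=[
    {"delta_pos": [-4, 2, 25], "roll": 0, "jaw": 100},
    {"delta_pos": [-4, 2, 60], "roll": 0, "jaw": 100},
    {"delta_pos": [-4, 2, 95], "roll": 0, "jaw": 100},
    {"delta_pos": [-4, 2, 130], "roll": 0, "jaw": 100},
    {"delta_pos": [-4, 2, 150], "roll": 0, "jaw": 100},
    {"delta_pos": [-4, 2, 163], "roll": 0, "jaw": 100},
    {"delta_pos": [-4, 2, 167], "roll": 0, "jaw": 100},
    {"delta_pos": [-4, 2, 167], "roll": 0, "jaw": 100},
    {"delta_pos": [-4, 2, 167], "roll": 0, "jaw": 50},
    {"delta_pos": [-4, 2, 167], "roll": 0, "jaw": 40},
    {"delta_pos": [-4, 2, 167], "roll": 0, "jaw": 40},
    {"delta_pos": [-4, 2, 167], "roll": 0, "jaw": 40},
    {"delta_pos": [-4, 2, 167], "roll": 0, "jaw": 40},
    {"delta_pos": [-4, 2, 167], "roll": 0, "jaw": 40},
  ],
  squeeze=12,
)

```text
time_s: 4.42
ee_pos: [432.7, -279.9, 17.3]
ee_rot: [180.0, 0.0, 100.3]
force: [-1.0, -0.1, 0.7]
gripper_width: 53.5
gripper_force: 0.3
```

Request:
arm_command(
  rows=[
    {"delta_pos": [0, 0, 0], "roll": 0, "jaw": 30},
    {"delta_pos": [0, 0, 0], "roll": 0, "jaw": 30},
    {"delta_pos": [0, 0, 0], "roll": 0, "jaw": 30},
    {"delta_pos": [0, 0, 0], "roll": 0, "jaw": 30},
  ],
  squeeze=12,
)

```text
time_s: 4.75
ee_pos: [432.6, -279.9, 17.2]
ee_rot: [-180.0, 0.0, 100.3]
force: [-1.3, -0.4, 4.2]
gripper_width: 52.7
gripper_force: 12.0
```

Request:
arm_command(
  rows=[
    {"delta_pos": [0, 0, -15], "roll": 0, "jaw": 30},
    {"delta_pos": [0, 0, -45], "roll": 0, "jaw": 30},
    {"delta_pos": [0, 0, -80], "roll": 0, "jaw": 30},
    {"delta_pos": [10, 4, -115], "roll": 0, "jaw": 30},
    {"delta_pos": [25, 10, -150], "roll": 0, "jaw": 30},
    {"delta_pos": [50, 20, -180], "roll": 0, "jaw": 30},
    {"delta_pos": [80, 32, -205], "roll": 0, "jaw": 30},
    {"delta_pos": [115, 46, -215], "roll": 0, "jaw": 30},
    {"delta_pos": [150, 60, -215], "roll": 0, "jaw": 30},
    {"delta_pos": [185, 74, -215], "roll": 0, "jaw": 30},
    {"delta_pos": [220, 88, -215], "roll": 0, "jaw": 30},
    {"delta_pos": [255, 102, -215], "roll": 0, "jaw": 30},
    {"delta_pos": [290, 117, -215], "roll": 0, "jaw": 30},
    {"delta_pos": [325, 132, -215], "roll": 0, "jaw": 30},
    {"delta_pos": [360, 146, -215], "roll": 0, "jaw": 30},
    {"delta_pos": [390, 158, -215], "roll": 0, "jaw": 30},
    {"delta_pos": [410, 166, -215], "roll": 0, "jaw": 30},
    {"delta_pos": [417, 168, -215], "roll": 0, "jaw": 30},
    {"delta_pos": [417, 168, -215], "roll": 0, "jaw": 30},
    {"delta_pos": [417, 168, -215], "roll": 0, "jaw": 30},
  ],
)

```text
time_s: 6.42
ee_pos: [522.9, 160.0, 231.4]
ee_rot: [-179.9, 0.0, 100.3]
force: [-0.6, -0.3, 0.1]
gripper_width: 52.7
gripper_force: 12.0
```

Run:
```python
from h import *
s=env.state(); print(s["ee_pos"],s["gripper_width"],s["gripper_force"])
f=env.grab_frame("wrist"); cv2.imwrite("pics/w2.png",f["img"])
```

```text
[522.91119966 160.0424268  231.37341611] 52.70431421922688 11.999847708939342
```

View pics/w2.png

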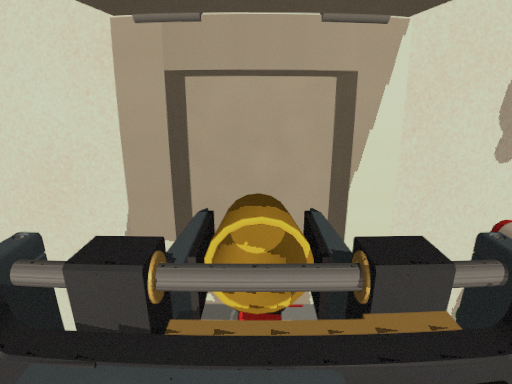

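The view shows the cup held between the fingers and centred over the chamber in x: chamber floor columns 187–336, cup at column 259. Lowering.

Request:
arm_command(
  rows=[
    {"delta_pos": [0, 0, 20], "roll": 0, "jaw": 30},
    {"delta_pos": [0, 0, 45], "roll": 0, "jaw": 30},
    {"delta_pos": [0, 0, 70], "roll": 0, "jaw": 30},
    {"delta_pos": [0, 0, 95], "roll": 0, "jaw": 30},
    {"delta_pos": [0, 0, 115], "roll": 0, "jaw": 30},
    {"delta_pos": [0, 0, 124], "roll": 0, "jaw": 30},
    {"delta_pos": [0, 0, 128], "roll": 0, "jaw": 30},
    {"delta_pos": [0, 0, 130], "roll": 0, "jaw": 30},
    {"delta_pos": [0, 0, 131], "roll": 0, "jaw": 30},
    {"delta_pos": [0, 0, 132], "roll": 0, "jaw": 30},
    {"delta_pos": [0, 0, 132], "roll": 0, "jaw": 30},
  ],
)

```text
time_s: 7.38
ee_pos: [524.0, 160.7, 100.9]
ee_rot: [179.9, -0.0, 100.3]
force: [-0.3, -0.0, -1.6]
gripper_width: 52.7
gripper_force: 12.0
```

Request:
arm_command(
  rows=[
    {"delta_pos": [0, 0, 1], "roll": 0, "jaw": 30},
    {"delta_pos": [0, 0, 2], "roll": 0, "jaw": 30},
    {"delta_pos": [0, 0, 3], "roll": 0, "jaw": 30},
    {"delta_pos": [0, 0, 3], "roll": 0, "jaw": 30},
    {"delta_pos": [0, 0, 3], "roll": 0, "jaw": 30},
  ],
)

```text
time_s: 7.8
ee_pos: [523.5, 160.7, 97.2]
ee_rot: [180.0, -0.0, 100.3]
force: [-1.8, 0.5, 1.4]
gripper_width: 52.7
gripper_force: 12.0
```

Request:
arm_command(
  rows=[
    {"delta_pos": [0, 0, 1], "roll": 0, "jaw": 30},
    {"delta_pos": [0, 0, 1], "roll": 0, "jaw": 30},
    {"delta_pos": [0, 0, 1], "roll": 0, "jaw": 56},
    {"delta_pos": [0, 0, 1], "roll": 0, "jaw": 62},
    {"delta_pos": [0, 0, 1], "roll": 0, "jaw": 72},
    {"delta_pos": [0, 0, 1], "roll": 0, "jaw": 72},
    {"delta_pos": [0, 0, 1], "roll": 0, "jaw": 72},
  ],
)

```text
time_s: 8.38
ee_pos: [523.3, 160.6, 95.7]
ee_rot: [-180.0, -0.0, 100.3]
force: [-1.0, 0.6, -0.2]
gripper_width: 65.5
gripper_force: 0.0
```

Request:
arm_command(
  rows=[
    {"delta_pos": [0, 0, -8], "roll": 0, "jaw": 72},
    {"delta_pos": [0, 0, -25], "roll": 0, "jaw": 72},
    {"delta_pos": [0, 0, -55], "roll": 0, "jaw": 72},
    {"delta_pos": [0, 0, -90], "roll": 0, "jaw": 60},
    {"delta_pos": [0, 0, -130], "roll": 0, "jaw": 40},
    {"delta_pos": [0, 0, -170], "roll": 0, "jaw": 20},
    {"delta_pos": [0, 0, -210], "roll": 0, "jaw": 0},
    {"delta_pos": [0, 0, -250], "roll": 0, "jaw": 0},
    {"delta_pos": [0, 0, -290], "roll": 0, "jaw": 0},
    {"delta_pos": [0, 0, -325], "roll": 0, "jaw": 0},
    {"delta_pos": [0, 0, -350], "roll": 0, "jaw": 0},
    {"delta_pos": [0, 0, -360], "roll": 0, "jaw": 0},
    {"delta_pos": [0, 0, -360], "roll": 0, "jaw": 0},
    {"delta_pos": [0, 0, -360], "roll": 0, "jaw": 0},
  ],
)

```text
time_s: 9.55
ee_pos: [523.2, 160.5, 456.2]
ee_rot: [180.0, -0.0, 100.3]
force: [0.2, 0.2, -1.1]
gripper_width: 0.4
gripper_force: 0.0
```

Run:
```python
from h import *
s=env.state(); print(s["ee_pos"],s["gripper_width"],s["qpos"])
f=env.grab_frame("scene"); a=np.radians(10.3); 
us,vs=np.meshgrid(range(512),range(384)); px=np.c_[us.ravel(),vs.ravel()]
P=depthpts(f,px)-[521,176,0]; L=np.c_[P[:,0]*np.cos(a)+P[:,1]*np.sin(a),-P[:,0]*np.sin(a)+P[:,1]*np.cos(a),P[:,2]]
m=(abs(L[:,0])<95)&(L[:,1]>60)&(L[:,1]<190)&(L[:,2]>180)&(L[:,2]<385)
q=L[m]; print(m.sum()); k=np.polyfit(q[:,2],q[:,1],1); r=q[:,1]-np.polyval(k,q[:,2]); q=q[abs(r)<8]; k=np.polyfit(q[:,2],q[:,1],1)
print("inner face y at z150,390",np.polyval(k,[150,390]),"phi",np.pi/2+np.arctan(k[0]))
hs=cv2.cvtColor(f["img"],cv2.COLOR_BGR2HSV).reshape(-1,3)
y=(abs(hs[:,0].astype(int)-24)<7)&(hs[:,1]>120)&(abs(L[:,0])<75)&(abs(L[:,1])<85)&(L[:,2]>75)
q=L[y]; print("cup",y.sum(),np.percentile(q,[2,50,98],axis=0).round())
```

```text
[523.23312746 160.52890785 456.19400268] 0.364447500054537 [1.58501136e+01 1.32911033e+01 6.28236139e+01 3.37015295e-03
 1.03839621e+02 5.53957547e+00]
2010
inner face y at z150,390 [123.40993571 110.29019853] phi 1.5161851106144548
cup 572 [[-27. -49.  82.]
 [  8. -16. 125.]
 [ 36.   8. 645.]]
```

Request:
arm_command(
  rows=[
    {"delta_pos": [30, 0, 0], "roll": 0, "jaw": 0},
    {"delta_pos": [70, 0, 0], "roll": 0, "jaw": 0},
    {"delta_pos": [110, 0, 0], "roll": 0, "jaw": 0},
    {"delta_pos": [150, 0, 0], "roll": 0, "jaw": 0},
    {"delta_pos": [185, 0, 0], "roll": 0, "jaw": 0},
    {"delta_pos": [200, 0, 0], "roll": 0, "jaw": 0},
    {"delta_pos": [200, 0, 10], "roll": 0, "jaw": 0},
    {"delta_pos": [200, 0, 45], "roll": 0, "jaw": 0},
    {"delta_pos": [200, 0, 80], "roll": 0, "jaw": 0},
    {"delta_pos": [200, 0, 95], "roll": 0, "jaw": 0},
    {"delta_pos": [200, 0, 95], "roll": 0, "jaw": 0},
    {"delta_pos": [200, 0, 95], "roll": 0, "jaw": 0},
  ],
)

```text
time_s: 10.6
ee_pos: [487.2, 356.6, 359.8]
ee_rot: [-179.8, 0.1, 100.3]
force: [0.6, -0.0, 0.7]
gripper_width: 0.4
gripper_force: 0.0
```

Request:
arm_command(
  rows=[
    {"delta_pos": [-15, 0, -4], "roll": 0, "jaw": 0},
    {"delta_pos": [-28, 0, -5], "roll": 0, "jaw": 0},
    {"delta_pos": [-43, 0, -5], "roll": 0, "jaw": 0},
    {"delta_pos": [-57, 0, -5], "roll": 0, "jaw": 0},
    {"delta_pos": [-72, 0, -4], "roll": 0, "jaw": 0},
    {"delta_pos": [-93, 0, 0], "roll": 0, "jaw": 0},
    {"delta_pos": [-114, 0, 6], "roll": 0, "jaw": 0},
    {"delta_pos": [-134, 0, 14], "roll": 0, "jaw": 0},
    {"delta_pos": [-153, 0, 24], "roll": 0, "jaw": 0},
    {"delta_pos": [-171, 0, 36], "roll": 0, "jaw": 0},
    {"delta_pos": [-188, 0, 50], "roll": 0, "jaw": 0},
    {"delta_pos": [-203, 0, 65], "roll": 0, "jaw": 0},
    {"delta_pos": [-217, 0, 82], "roll": 0, "jaw": 0},
    {"delta_pos": [-229, 0, 100], "roll": 0, "jaw": 0},
    {"delta_pos": [-240, 0, 119], "roll": 0, "jaw": 0},
    {"delta_pos": [-240, 0, 119], "roll": 0, "jaw": 0},
  ],
)

```text
time_s: 11.93
ee_pos: [528.7, 117.4, 239.4]
ee_rot: [-179.6, 0.1, 100.2]
force: [-1.2, 0.6, 0.2]
gripper_width: 0.4
gripper_force: 0.0
```

Request:
arm_command(
  rows=[
    {"delta_pos": [-6, 0, 15], "roll": 0, "jaw": 0},
    {"delta_pos": [-11, 0, 30], "roll": 0, "jaw": 0},
    {"delta_pos": [-14, 0, 40], "roll": 0, "jaw": 0},
    {"delta_pos": [-16, 0, 48], "roll": 0, "jaw": 0},
    {"delta_pos": [-17, 0, 54], "roll": 0, "jaw": 0},
    {"delta_pos": [-18, 0, 58], "roll": 0, "jaw": 0},
    {"delta_pos": [-18, 0, 60], "roll": 0, "jaw": 0},
    {"delta_pos": [-18, 0, 62], "roll": 0, "jaw": 0},
    {"delta_pos": [-18, 0, 64], "roll": 0, "jaw": 0},
    {"delta_pos": [-18, 0, 65], "roll": 0, "jaw": 0},
    {"delta_pos": [-18, 0, 65], "roll": 0, "jaw": 0},
  ],
)

```text
time_s: 12.85
ee_pos: [534.3, 103.1, 180.1]
ee_rot: [179.8, 0.1, 100.3]
force: [-4.1, -3.5, 17.8]
gripper_width: 0.3
gripper_force: 8.5
```

Request:
arm_command(
  rows=[
    {"delta_pos": [0, 0, -10], "roll": 0, "jaw": 0},
    {"delta_pos": [0, 0, -40], "roll": 0, "jaw": 0},
    {"delta_pos": [-10, -20, -75], "roll": 0, "jaw": 0},
    {"delta_pos": [-30, -40, -100], "roll": 0, "jaw": 0},
    {"delta_pos": [-50, -60, -110], "roll": 0, "jaw": 0},
    {"delta_pos": [-70, -70, -110], "roll": 0, "jaw": 0},
    {"delta_pos": [-70, -70, -110], "roll": 0, "jaw": 0},
    {"delta_pos": [-70, -70, -110], "roll": 0, "jaw": 0},
  ],
)

```text
time_s: 13.52
ee_pos: [477.2, 21.9, 287.1]
ee_rot: [180.0, -0.1, 100.2]
force: [0.2, -0.8, 0.7]
gripper_width: 0.7
gripper_force: 0.0
```

```bash
cat > knob.py <<'E'
import sys
from h import *
s=env.state(); print(s["ee_pos"],s["time_s"]); tag=sys.argv[1]
a=np.radians(10.3); us,vs=np.meshgrid(range(512),range(384)); px=np.c_[us.ravel(),vs.ravel()]
for n in ("scene","wrist"):
    f=env.grab_frame(n); cv2.imwrite(f"pics/{n}{tag}.png",f["img"])
    P=depthpts(f,px,s)-[521,176,0]; L=np.c_[P[:,0]*np.cos(a)+P[:,1]*np.sin(a),-P[:,0]*np.sin(a)+P[:,1]*np.cos(a),P[:,2]]
    ok=f["z_map"].ravel()>0
    m=ok&(abs(L[:,0])<105)&(L[:,1]>-115)&(L[:,1]<115)&(L[:,2]>165)&(L[:,2]<200)
    if m.sum()>500:
        k=np.linalg.lstsq(np.c_[L[m][:,1],np.ones(m.sum())],L[m][:,2],rcond=None)[0]; print(n,"lid slope,z0",k)
    m=ok&(abs(L[:,0])<95)&(L[:,1]>-222)&(L[:,1]<-130)&(abs(L[:,0])>35)&(L[:,2]<140)
    if m.sum()>50:
        k=np.linalg.lstsq(np.c_[L[m][:,1]+179,np.ones(m.sum())],L[m][:,2],rcond=None)[0]; print(n,"console slope,zmid",k)
    hs=cv2.cvtColor(f["img"],cv2.COLOR_BGR2HSV).reshape(-1,3)
    m=ok&((hs[:,0]<6)|(hs[:,0]>174))&(hs[:,1]>160)&(hs[:,2]>90)&(abs(L[:,0])<45)&(L[:,1]>-245)&(L[:,1]<-150)&(L[:,2]>70)
    if m.sum()>20:
        q=L[m]; ax=np.array([0,-np.sin(np.radians(35)),np.cos(np.radians(35))]); sl=np.array([0,-np.cos(np.radians(35)),-np.sin(np.radians(35))])
        d=q-[0,-197,106]; h=d@ax; t=h>np.percentile(h,90)-4; w=np.c_[d[:,0],d@sl][t]
        r=cv2.minAreaRect(w.astype(np.float32)); e=np.linalg.eigh(np.cov(w.T))[1][:,1]
        print(n,"red",m.sum(),"mean",q.mean(0).round(),"top h",np.percentile(h,90).round(1),"rect(x,downslope)",np.round(r[0]),np.round(r[1]),"bar angle deg(cw)",np.degrees(np.arctan2(e[1],e[0])).round())
E
python3 knob.py k1
```

```text
[477.20007631  21.92205009 287.08455704] 13.5167
scene lid slope,z0 [-2.08013110e-04  1.81402077e+02]
scene console slope,zmid [ 0.68406843 77.58166866]
scene red 176 mean [   2. -194.  108.] top h 9.7 rect(x,downslope) [ 2. -0.] [51. 15.] bar angle deg(cw) -168.0
wrist lid slope,z0 [1.36779100e-03 1.80626331e+02]
wrist console slope,zmid [ 0.6943831  79.66700992]
wrist red 916 mean [   0. -193.  107.] top h 9.1 rect(x,downslope) [-0.  1.] [51. 15.] bar angle deg(cw) -169.0
```

Both cameras agree: the lid is flat, with its top at 180–181 mm and slope about 0. The knob is at kiln (0,-197), bar turned about 11°. Now I go down on the downslope side and push the bar's -x end upslope.

Request:
arm_command(
  rows=[
    {"delta_pos": [-30, 12, 0], "roll": 0, "jaw": 0},
    {"delta_pos": [-65, 25, 0], "roll": 0, "jaw": 0},
    {"delta_pos": [-95, 35, 10], "roll": 0, "jaw": 0},
    {"delta_pos": [-106, 38, 40], "roll": 0, "jaw": 0},
    {"delta_pos": [-106, 38, 80], "roll": 0, "jaw": 0},
    {"delta_pos": [-106, 38, 120], "roll": 0, "jaw": 0},
    {"delta_pos": [-106, 38, 155], "roll": 0, "jaw": 0},
    {"delta_pos": [-106, 38, 180], "roll": 0, "jaw": 0},
    {"delta_pos": [-106, 38, 190], "roll": 0, "jaw": 0},
    {"delta_pos": [-106, 38, 192], "roll": 0, "jaw": 0},
    {"delta_pos": [-106, 38, 192], "roll": 0, "jaw": 0},
    {"delta_pos": [-106, 38, 192], "roll": 0, "jaw": 0},
  ],
)

```text
time_s: 14.62
ee_pos: [535.3, -75.2, 96.4]
ee_rot: [179.8, 0.0, 100.3]
force: [0.6, 0.1, 1.5]
gripper_width: 0.2
gripper_force: 0.0
```

```bash
cat > kp.py <<'E'
from h import *
a=np.radians(10.3); s=env.state(); P=s["ee_pos"]-np.array([521,176,0])
print("kx",P[0]*np.cos(a)+P[1]*np.sin(a),"ky",-P[0]*np.sin(a)+P[1]*np.cos(a),"z",P[2],s["force"],s["time_s"])
E
python3 kp.py
```

```text
kx -30.803254207884784 ky -249.70304588228535 z 96.38730490059827 [0.56630214 0.07246712 1.54386029] 14.6167
```

Request:
arm_command(
  rows=[
    {"delta_pos": [15, -1, 0], "roll": 0, "jaw": 0},
    {"delta_pos": [26, -2, 0], "roll": 0, "jaw": 0},
    {"delta_pos": [30, -2, 0], "roll": 0, "jaw": 0},
    {"delta_pos": [34, -1, 0], "roll": 0, "jaw": 0},
    {"delta_pos": [38, 0, 0], "roll": 0, "jaw": 0},
    {"delta_pos": [41, 2, 0], "roll": 0, "jaw": 0},
    {"delta_pos": [43, 5, 0], "roll": 0, "jaw": 0},
    {"delta_pos": [45, 7, 0], "roll": 0, "jaw": 0},
    {"delta_pos": [46, 9, 0], "roll": 0, "jaw": 0},
    {"delta_pos": [47, 10, 0], "roll": 0, "jaw": 0},
    {"delta_pos": [47, 10, 0], "roll": 0, "jaw": 0},
  ],
)

```text
time_s: 15.53
ee_pos: [534.8, -27.7, 96.1]
ee_rot: [-180.0, 0.1, 100.4]
force: [-2.3, -2.8, 1.7]
gripper_width: 0.6
gripper_force: 1.9
```

```bash
python3 kp.py; python3 knob.py k2
```

```text
kx -22.802894902549248 ky -202.89841996283013 z 96.11023886952502 [-2.26285456 -2.84741317  1.73957458] 15.5333
[534.84325982 -27.70592774  96.11023887] 15.5333
scene lid slope,z0 [-1.52193349e-04  1.81369729e+02]
scene console slope,zmid [ 0.71676733 76.89518631]
scene red 23 mean [   9. -204.   88.] top h -4.1 rect(x,downslope) [ 9. 18.] [7. 6.] bar angle deg(cw) 63.0
wrist lid slope,z0 [-3.24863878e-03  1.79883839e+02]
wrist console slope,zmid [ 0.69787023 79.01052641]
wrist red 1668 mean [  -2. -178.  115.] top h 8.5 rect(x,downslope) [ -3. -16.] [20. 14.] bar angle deg(cw) -139.0
```

Request:
arm_command(
  rows=[
    {"delta_pos": [-2, -6, 0], "roll": 0, "jaw": 0},
    {"delta_pos": [-4, -9, 0], "roll": 0, "jaw": 0},
    {"delta_pos": [-4, -9, -20], "roll": 0, "jaw": 0},
    {"delta_pos": [-5, -9, -50], "roll": 0, "jaw": 0},
    {"delta_pos": [-15, 10, -65], "roll": 0, "jaw": 0},
    {"delta_pos": [-30, 40, -65], "roll": 0, "jaw": 0},
    {"delta_pos": [-30, 65, -65], "roll": 0, "jaw": 0},
    {"delta_pos": [-30, 68, -40], "roll": 0, "jaw": 0},
    {"delta_pos": [-30, 68, -10], "roll": 0, "jaw": 0},
    {"delta_pos": [-30, 68, 5], "roll": 0, "jaw": 0},
    {"delta_pos": [-30, 68, 8], "roll": 0, "jaw": 0},
    {"delta_pos": [-30, 68, 8], "roll": 0, "jaw": 0},
  ],
)

```text
time_s: 16.63
ee_pos: [606.8, -44.6, 85.7]
ee_rot: [-179.9, -0.1, 100.3]
force: [1.0, -0.5, -0.6]
gripper_width: 0.1
gripper_force: 0.0
```

```bash
python3 kp.py; python3 knob.py k3
```

```text
kx 44.94043814944363 ky -232.33338551091327 z 85.74922210056293 [ 0.98916898 -0.54812335 -0.58842903] 16.6333
[606.75794867 -44.55389193  85.7492221 ] 16.6333
scene lid slope,z0 [-3.86957101e-04  1.81425055e+02]
scene console slope,zmid [ 0.70267441 77.45965186]
scene red 95 mean [   1. -185.  113.] top h 8.6 rect(x,downslope) [  6. -28.] [20. 42.] bar angle deg(cw) 133.0
wrist console slope,zmid [ 0.52479309 81.70469302]
wrist red 4633 mean [   2. -190.  108.] top h 7.2 rect(x,downslope) [1. 2.] [53. 14.] bar angle deg(cw) 76.0
```

Request:
arm_command(
  rows=[
    {"delta_pos": [0, -12, 0], "roll": 0, "jaw": 0},
    {"delta_pos": [0, -20, 0], "roll": 0, "jaw": 0},
    {"delta_pos": [0, -25, 0], "roll": 0, "jaw": 0},
    {"delta_pos": [0, -29, 0], "roll": 0, "jaw": 0},
    {"delta_pos": [0, -32, 0], "roll": 0, "jaw": 0},
    {"delta_pos": [0, -35, 0], "roll": 0, "jaw": 0},
    {"delta_pos": [0, -37, 0], "roll": 0, "jaw": 0},
    {"delta_pos": [0, -39, 0], "roll": 0, "jaw": 0},
    {"delta_pos": [0, -40, 0], "roll": 0, "jaw": 0},
    {"delta_pos": [0, -41, 0], "roll": 0, "jaw": 0},
    {"delta_pos": [0, -41, 0], "roll": 0, "jaw": 0},
  ],
)

```text
time_s: 17.65
ee_pos: [573.6, -52.8, 88.4]
ee_rot: [179.2, 0.2, 100.3]
force: [13.5, -1.2, -6.9]
gripper_width: 0.2
gripper_force: 6.1
```

```bash
python3 kp.py; python3 knob.py k4
```

```text
kx 10.872911018713332 ky -234.48431212056494 z 88.40000580755623 [13.50564466 -1.20281335 -6.85667769] 17.65
[573.62400889 -52.76150575  88.40000581] 17.65
scene lid slope,z0 [-2.94052557e-04  1.81368915e+02]
scene console slope,zmid [ 0.69015333 77.34436865]
scene red 64 mean [   7. -185.  122.] top h 10.4 rect(x,downslope) [ 15. -26.] [21. 58.] bar angle deg(cw) 133.0
wrist console slope,zmid [ 0.70032473 78.71644973]
wrist red 3280 mean [   4. -188.  113.] top h 8.6 rect(x,downslope) [1. 0.] [14. 51.] bar angle deg(cw) 105.0
```

Request:
arm_command(
  rows=[
    {"delta_pos": [1, -2, 0], "roll": 0, "jaw": 0},
    {"delta_pos": [2, -4, 0], "roll": 0, "jaw": 0},
    {"delta_pos": [2, -6, 0], "roll": 0, "jaw": 0},
    {"delta_pos": [3, -8, 0], "roll": 0, "jaw": 0},
    {"delta_pos": [3, -10, 0], "roll": 0, "jaw": 0},
    {"delta_pos": [3, -10, 0], "roll": 0, "jaw": 0},
  ],
)

```text
time_s: 18.25
ee_pos: [570.9, -53.0, 89.7]
ee_rot: [178.2, 0.6, 100.2]
force: [26.8, -3.7, -14.1]
gripper_width: 0.2
gripper_force: 12.6
```

```bash
python3 kp.py; python3 knob.py k5|grep "wrist red"
```

```text
kx 8.176078400201646 ky -234.2638502571282 z 89.69091259204343 [ 26.82398962  -3.69109688 -14.11789618] 18.25
wrist red 3649 mean [   4. -189.  111.] top h 8.5 rect(x,downslope) [1. 1.] [14. 52.] bar angle deg(cw) 111.0
```

Request:
arm_command(
  rows=[
    {"delta_pos": [0, -3, 0], "roll": 0, "jaw": 0},
    {"delta_pos": [0, -6, 0], "roll": 0, "jaw": 0},
    {"delta_pos": [0, -8, 0], "roll": 0, "jaw": 0},
    {"delta_pos": [0, -10, 0], "roll": 0, "jaw": 0},
    {"delta_pos": [0, -10, 0], "roll": 0, "jaw": 0},
  ],
)

```text
time_s: 18.77
ee_pos: [559.6, -55.1, 90.9]
ee_rot: [178.4, 0.6, 100.3]
force: [20.3, -5.7, -4.3]
gripper_width: 0.1
gripper_force: 9.1
```

```bash
python3 kp.py; python3 knob.py k6|grep "wrist red"
```

```text
kx -3.3553475924199176 ky -234.24657201952456 z 90.9445739959641 [20.26731042 -5.74242125 -4.34649169] 18.7667
wrist red 5022 mean [   3. -192.  107.] top h 8.4 rect(x,downslope) [1. 1.] [14. 52.] bar angle deg(cw) 140.0
```

View pics/wristk6.png

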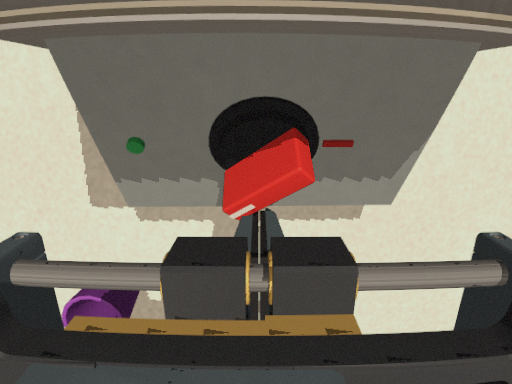

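The view shows the knob clicked over: the bar at (268,178) is turned to about 140° and its white mark is at (240,211). The closed fingertips press on its lower end. Backing off and rising clear.

Request:
arm_command(
  rows=[
    {"delta_pos": [0, 12, 0], "roll": 0, "jaw": 0},
    {"delta_pos": [-8, 22, 0], "roll": 0, "jaw": 0},
    {"delta_pos": [-20, 25, -5], "roll": 0, "jaw": 0},
    {"delta_pos": [-28, 25, -30], "roll": 0, "jaw": 0},
    {"delta_pos": [-30, 25, -70], "roll": 0, "jaw": 0},
    {"delta_pos": [-30, 25, -110], "roll": 0, "jaw": 0},
    {"delta_pos": [-30, 10, -150], "roll": 0, "jaw": 0},
    {"delta_pos": [-30, -10, -180], "roll": 0, "jaw": 0},
    {"delta_pos": [-30, -20, -190], "roll": 0, "jaw": 0},
    {"delta_pos": [-30, -20, -190], "roll": 0, "jaw": 0},
    {"delta_pos": [-30, -20, -190], "roll": 0, "jaw": 0},
  ],
)

```text
time_s: 19.78
ee_pos: [531.9, -86.0, 276.7]
ee_rot: [180.0, -0.0, 100.3]
force: [0.7, -0.0, -0.0]
gripper_width: 0.4
gripper_force: 0.0
```

```bash
python3 kp.py; python3 knob.py k7
```

```text
kx -36.10216782830036 ky -259.7328303676191 z 276.7041798093442 [ 0.658653   -0.03370791 -0.01275321] 19.7833
[531.92042264 -86.00239324 276.70417981] 19.7833
scene lid slope,z0 [-2.16907594e-04  1.81383513e+02]
scene console slope,zmid [ 0.69673334 77.7416281 ]
scene red 95 mean [   8. -194.  113.] top h 10.7 rect(x,downslope) [ 2. -2.] [13. 52.] bar angle deg(cw) 140.0
wrist lid slope,z0 [5.14549909e-03 1.81911834e+02]
wrist console slope,zmid [ 0.70047151 80.2775008 ]
wrist red 1109 mean [   1. -194.  109.] top h 9.7 rect(x,downslope) [1. 0.] [15. 52.] bar angle deg(cw) 139.0
```

The knob rests at about 139° (2.43 rad), the lid is flat and the arm is clear.

```bash
python3 -c "
from workcell import env
print(env.job_done())"
```

```text
the job is handed in; nothing more can be done
None
```

The yellow cup was set down in the kiln, the lid pressed shut and the lock knob turned to its end at about 139°; I handed the job in at about 20 s, and the hand-in call returned no verdict.

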